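# Line up the travel bottles by height on the shower ledge

## Robot

A 6-joint arm with a two-finger parallel gripper is mounted at the origin on the work surface. World frame = base frame: x ahead of the robot, y to its left, z up, the work surface at z = 0. Lengths are in m, angles in degrees, forces in N, time in s.
With the tool pointing down it reaches from about 0.375 to 0.925 m from the base axis. Payload 5.7 kg.
Tool frame: the origin (TCP) lies midway between the tips of the shut fingers; the grasp point (between the pads) lies 19 mm behind it; z points along the fingers, y is the line along which they close (so a half turn about z gives the same grasp; the last joint's range is limited). The gripper opens to 85 mm and grips with 20 to 120 N. Pads are 22 mm wide; open, the fingers measure 114 mm over their backs; the gripper's body (76 mm by 85 mm) begins 54 mm behind the grasp point. The pads swing forward as they close: fully open they stand 13 mm farther back than shut.
Start: joints at [63.994, 20.558, 86.54, -0, 72.909, -6.595], TCP at [0.199, 0.566, 0.197] pointing down, gripper open.
Joint ranges: [-170.27, 170.27], [-57.76, 135], [12.27, 136.19], [-55.21, 235.2], [11.17, 155.16], [-170.74, 170.74]. Speed limits (degrees/s): [136.94, 136.94, 180, 180, 180, 180].

## Interface

Orientations are given as [roll, pitch, yaw] about the fixed x, y, z axes, in that order (R = Rz(yaw) Ry(pitch) Rx(roll)).
In Python, from cell import manip gives the robot as it stands. The module is installed in compiled form; this text tells all that it offers.
- The arm moves only by the tool step_arm, never from a script. Its argument "series" is a list that holds one entry, the list of rows, each a list of 7 numbers: the turn, a rotation vector about the tool's x, y, z in degrees, then the shift along the tool's x, y, z in m, then the gripper command: -1 is shut, 1 is fully open, values between are in proportion. In form: [[[wx, wy, wz, tx, ty, tz, hand], ...]]. A call has 1 to 20 rows; each row is the pose to reach, as a shift and turn from the pose commanded when the call began, along the tool's axes at that moment; what a row does not reach only later rows make up. A row lasts 1/10 s, in which the tool goes at most 50 mm and 8.59 degrees, less where a joint would pass 70% of its speed; a pose out of reach is approached as far as the arm can. A call with a gripper value outside its range is refused whole. The fingers move at their own pace and stop on an object; the grip force is fixed at half the most. Time passes only in rows, so rows that repeat a pose let the fingers close. It gives the time, the measured TCP pose, the force, the opening and the grip force at its end, in the units of the state.
- manip.observe(): the state, without advancing time (a new reading comes with each control period).
- manip.get_image(name): name is "scene" or "top"; returns (picture, depth): 420x560x3 uint8, red, green, blue; 420x560 float32, m along the optical axis (not along the pixel's ray), 0 where there is no reading.
- manip.get_calibration(name): a dict with "camera_matrix" (3x3 intrinsics, pixels), "R" (3x3) and "t" (3): a world point X has camera coordinates R X + t. Camera axes: x right, y down, z forward; pixel columns grow to the right and rows downward; lengths in m; the calibration is good to about 2 mm. A picture is of the moment at which its call begins. get_calibration takes no time and is no camera call.
- manip.sign_off(): hands the job in; it is judged then, once.
The state is a dict: "t": time; "joints": joint angles; "joint_vel": joint speeds; "effort": joint torques, N m; "tool_pos": TCP position; "tcp_rot": TCP orientation; "force": force on the tool from outside, world axes, zero at the start; "ft_torque": the same for the moment, N m; "grip_width": finger opening in m; "finger_force": force on a finger pad.
Only numpy, scipy, OpenCV 4.12 (cv2) and the standard library are available. Lean on these libraries where they do the work, as an engineer would, in place of code of your own. Each camera call takes 0.05 s, during which the arm holds its last target. There are 200 camera calls.

## Task

Line up the four travel containers on the row of coasters by height, one upright and centred on each coaster: the tallest on the coaster nearest the mirror, then ever shorter, so that the shortest is next to the pump dispenser. Leave the mirror and the pump dispenser standing where they are.

Things in the scene. Friction and masses are not known exactly. Their poses are not given: they have to be found in the camera images.
- steel_bottle_mid (a point): Loose, empty, capped steel bottle, 94 mm tall (the tallest), stainless body 42 mm in diameter for its lowest 72 mm, narrow black cap 26 mm; 35 to 100 g, stands upright on the ledge. The point is at its centre, half-way up, 47 mm above its underside; z is its axis, up.
- green_bottle_mid (a point): Loose, empty, capped green bottle, 78 mm tall (second tallest), green plastic body 44 mm in diameter for its lowest 58 mm, narrow white cap 28 mm; 35 to 100 g, stands upright on the ledge. The point is at its centre, half-way up, 39 mm above its underside; z is its axis, up.
- amber_bottle_mid (a point): Loose, empty, capped amber bottle, 62 mm tall (third tallest), reddish-brown amber body 44 mm in diameter for its lowest 46 mm, narrow black cap 30 mm; 35 to 100 g, stands upright on the ledge. The point is at its centre, half-way up, 31 mm above its underside; z is its axis, up.
- white_jar_mid (a point): Loose, empty, capped white jar, 46 mm tall (the shortest), straight-sided, 50 mm in diameter all the way up: white below, its top 16 mm a blue lid; 35 to 100 g, stands upright on the ledge. The point is at its centre, half-way up, 23 mm above its underside; z is its axis, up.
- coaster_white: Fixed round white coaster, 64 mm in diameter, 4 mm thick, one of four (white, teal, yellow, pink, in any order) in a straight row 80 mm apart, centre to centre, on a dark rubber strip. The origin is the centre of its underside, so its top is 4 mm higher.
- coaster_teal: Fixed round teal coaster, 64 mm in diameter, 4 mm thick, one of four (white, teal, yellow, pink, in any order) in a straight row 80 mm apart, centre to centre, on a dark rubber strip. The origin is the centre of its underside, so its top is 4 mm higher.
- coaster_yellow: Fixed round yellow coaster, 64 mm in diameter, 4 mm thick, one of four (white, teal, yellow, pink, in any order) in a straight row 80 mm apart, centre to centre, on a dark rubber strip. The origin is the centre of its underside, so its top is 4 mm higher.
- coaster_pink: Fixed round pink coaster, 64 mm in diameter, 4 mm thick, one of four (white, teal, yellow, pink, in any order) in a straight row 80 mm apart, centre to centre, on a dark rubber strip. The origin is the centre of its underside, so its top is 4 mm higher.
- mirror: Small grey plastic mirror on a swivel stand, loose, 350 g: round foot 84 mm in diameter, mirror disc 104 mm in diameter, 168 mm tall, 122 mm wide over its yoke. It stands beyond one end of the coaster row, either end, about 150 mm from the centre of the end coaster. The origin is the centre of its underside.
- dispenser: Stainless steel pump dispenser, empty, loose, 280 g, 62 mm in diameter, 155 mm tall, its spout reaching 46 mm out from its axis. It stands beyond the end of the coaster row opposite the mirror, about 150 mm from the end coaster. The origin is the centre of its underside.
There are look-alikes about, which are no part of the job. Of the things shaped like the mirror, the grey one is meant.

How it is judged:
By the outcome, as a careful person would: the job done as asked, in the order asked, and still so for the second after the job is handed in, with the robot touching nothing.
It also fails if it takes over 123 s, if anything falls off the work surface, if the arm or the gripper's body presses on something with over 40 N, if the wrist force passes 120 N, or if a joint passes its speed limit or range.

## Working session

There is one attempt and no reset: what is moved stays moved. The work goes in short steps, Python scripts to look and compute and a tool call to move; the robot and the scene stay as the last step left them, time stands still between calls to the robot, and variables do not carry over. Pictures are saved under pics/ and viewed, at most 14 in all, crops included, and the job is handed in when it is done.

Besides the shell and the picture viewer there is one more tool, called after "Call:" by a JSON object that holds its "name" and its "arguments". step_arm: Moves the arm, as the interface text tells. Its arguments: {"type":"object","properties":{"series":{"type":"array","items":{"type":"array","items":{"type":"array","items":{"type":"number"}}}}},"required":["series"]}

```bash
mkdir -p pics; cat > h.py <<'E'
import numpy as np,cv2
from cell import manip
def grab(n,tag):
    im,d=manip.get_image(n); np.savez(f'{tag}.npz',im=im,d=d); cv2.imwrite(f'pics/{tag}.png',im[:,:,::-1]); return im,d
def world(n,d,u,v,w=1):
    c=manip.get_calibration(n);K=c['camera_matrix'];R=np.array(c['R']);t=np.array(c['t'])
    p=d[v-w:v+w+1,u-w:u+w+1]; z=np.median(p[p>0]) if (p>0).any() else np.nan
    return R.T@(z*np.linalg.inv(K)@[u,v,1]-t)
def cloud(n,d):
    c=manip.get_calibration(n);K=c['camera_matrix'];R=np.array(c['R']);t=np.array(c['t'])
    v,u=np.indices(d.shape); P=np.stack([u,v,np.ones_like(u)],-1)@np.linalg.inv(K).T*d[...,None]
    return (P-t)@R
E
python3 - <<'E'
from h import *
for n in('scene','top'):
    grab(n,n+'0'); print(manip.get_calibration(n))
print(manip.observe())
E
```

```text
{'camera_matrix': array([[502.73382792,   0.        , 276.28691062],
       [  0.        , 502.73382792, 203.87750133],
       [  0.        ,   0.        ,   1.        ]]), 'R': array([[ 0.33641941,  0.94166558, -0.00937618],
       [ 0.65493437, -0.24111293, -0.71618819],
       [-0.67667049,  0.23479882, -0.69784422]]), 't': array([-0.31904101, -0.2209975 ,  1.67328926])}
{'camera_matrix': array([[440.4480084 ,   0.        , 278.22031455],
       [  0.        , 440.4480084 , 215.8926925 ],
       [  0.        ,   0.        ,   1.        ]]), 'R': array([[-0.00743973, -0.99996107,  0.00474342],
       [-0.99874551,  0.00719562, -0.04955428],
       [ 0.04951822, -0.00510614, -0.99876017]]), 't': array([0.15965637, 0.46678446, 1.15622649])}
{'t': 0.1, 'joints': array([ 6.39916684e+01,  2.05965400e+01,  8.65961254e+01, -8.85601886e-04,
        7.29081893e+01, -6.59458044e+00]), 'joint_vel': array([-0.05790801, -0.05697661, -0.20958617,  0.00413542,  0.00430039,
        0.0452603 ]), 'effort': array([-3.98498678e-04, -5.28652346e+01, -2.79348993e+01, -5.45450821e-04,
        5.03838775e-03, -1.56038499e-06]), 'tool_pos': array([0.19913143, 0.56524149, 0.19578713]), 'tcp_rot': array([-1.79899715e+02, -1.07420313e-02,  1.60586500e+02]), 'force': array([ 0.78850117, -0.30838188,  0.43913544]), 'ft_torque': array([ 0.01322741, -0.01980881,  0.02808468]), 'finger_force': 0.0, 'grip_width': 0.08560357155297083}
```

View pics/scene0.png

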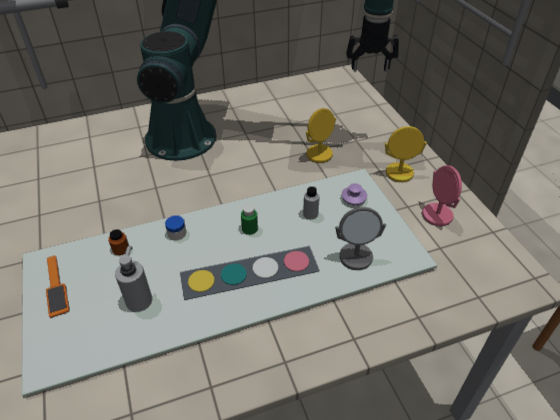

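View pics/top0.png

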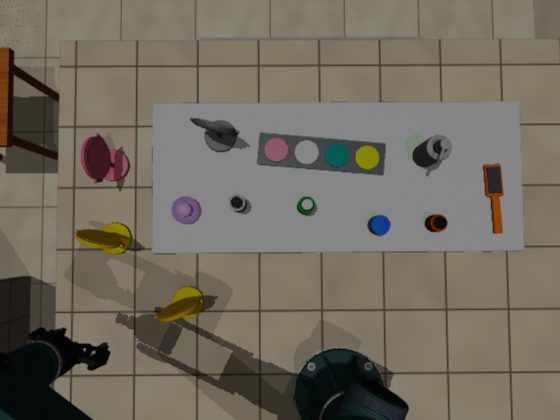

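The mirror (top 220,135) stands at the pink end of the row and the dispenser (430,150) at the yellow end. So steel goes on pink, green on white, amber on teal and the jar on yellow. In the top view the containers are at about steel (238,204), green (307,206), jar (380,225) and amber (436,223). The coasters are at (276,150), (306,152), (337,155) and (367,157).

```bash
python3 - <<'E'
from h import *
np.set_printoptions(precision=4,suppress=True)
s=np.load('scene0.npz');t=np.load('top0.npz')
for k,(u,v) in dict(slab=(340,205),slab2=(200,240),strip=(292,165),pink=(276,150),white=(306,152),teal=(337,155),yellow=(367,157),steel=(238,202),green=(307,205),jar=(380,225),amber=(436,222),mirror=(225,142),disp=(445,143)).items(): print(k,world('top',t['d'],u,v))
C=cloud('top',t['d']);im=t['im'];z0=world('top',t['d'],340,205)[2]
S=cloud('scene',s['d'])
for k,(u,v,h) in dict(steel=(238,203,.094),green=(307,205,.078),jar=(380,225,.046),amber=(436,222,.062)).items():
    c=world('top',t['d'],u,v)[:2]
    for n,P in (('top',C),('scene',S)):
        m=(np.hypot(*(P[...,:2]-c).transpose(2,0,1))<.045)&(P[...,2]>z0+h-.006)&(P[...,2]<z0+h+.01)
        q=P[m]
        if len(q): print(k,n,len(q),(q.min(0)+q.max(0))/2,np.ptp(q,axis=0),np.median(q[:,2]))
hsv=cv2.cvtColor(im,cv2.COLOR_RGB2HSV)
for k,(u,v) in dict(pink=(276,150),white=(306,152),teal=(337,155),yellow=(367,157)).items():
    col=np.median(im[v-2:v+3,u-2:u+3].reshape(-1,3),0)
    m=(np.abs(im.astype(int)-col).sum(2)<60).astype(np.uint8)
    n,l,st,ce=cv2.connectedComponentsWithStats(m); i=l[v,u]; x,y=ce[i]
    print(k,st[i],world('top',t['d'],int(round(x)),int(round(y))), np.median(C[l==i],0), C[l==i].mean(0))
E
```

```text
slab [ 0.495  -0.0067  0.0204]
slab2 [0.4057 0.3617 0.0203]
strip [0.6014 0.119  0.024 ]
pink [0.6406 0.1609 0.029 ]
white [0.6347 0.082  0.0292]
teal [0.6262 0.0006 0.0295]
yellow [ 0.6203 -0.0781  0.0298]
steel [0.4972 0.2538 0.1144]
green [0.4898 0.0858 0.0991]
jar [ 0.4404 -0.1006  0.0654]
amber [ 0.4464 -0.2371  0.0803]
mirror [0.6622 0.2946 0.0311]
disp [ 0.6249 -0.2279  0.1752]
steel top 87 [0.4996 0.2588 0.1135] [0.0245 0.025  0.0097] 0.11467588097127565
steel scene 61 [0.4978 0.2607 0.1133] [0.0259 0.0245 0.0098] 0.11310134658782425
green top 99 [0.4937 0.0857 0.0985] [0.0274 0.0249 0.0098] 0.0982930813523701
green scene 73 [0.4932 0.0871 0.0963] [0.0279 0.0257 0.0076] 0.09698007932314233
jar top 303 [ 0.443  -0.1019  0.0663] [0.0458 0.0491 0.0112] 0.06627155040100463
jar scene 229 [ 0.4401 -0.0989  0.066 ] [0.0526 0.0489 0.011 ] 0.06516943324600913
amber top 112 [ 0.4476 -0.2485  0.0816] [0.0277 0.0278 0.0104] 0.08208013977325253
amber scene 95 [ 0.4463 -0.2471  0.0816] [0.0353 0.0285 0.0099] 0.08045708579212724
pink [265 138  23  23 432] [0.6431 0.1609 0.0296] [0.6433 0.1609 0.0286] [0.6435 0.161  0.0286]
white [295 141  24  23 423] [0.6347 0.082  0.0292] [0.6349 0.0818 0.0287] [0.635  0.0816 0.0314]
teal [325 143  24  24 449] [0.629  0.0005 0.0288] [0.6289 0.0018 0.0286] [0.6278 0.002  0.0311]
yellow [356 146  23  23 420] [ 0.6203 -0.0781  0.0298] [ 0.6203 -0.0777  0.0284] [ 0.6195 -0.0767  0.0339]
```

Call:
{"name": "step_arm", "arguments": {"series": [[[0,0,0,0,0,-0.05,1],[0,0,35,-0.1,-0.05,-0.05,1],[0,0,70.6,-0.384,-0.189,-0.05,1],[0,0,70.6,-0.384,-0.189,-0.05,1],[0,0,70.6,-0.384,-0.189,-0.05,1],[0,0,70.6,-0.384,-0.189,-0.05,1],[0,0,70.6,-0.384,-0.189,-0.05,1],[0,0,70.6,-0.384,-0.189,-0.05,1],[0,0,70.6,-0.384,-0.189,-0.05,1],[0,0,70.6,-0.384,-0.189,-0.05,1],[0,0,70.6,-0.384,-0.189,-0.05,1],[0,0,70.6,-0.384,-0.189,-0.05,1],[0,0,70.6,-0.384,-0.189,-0.05,1],[0,0,70.6,-0.384,-0.189,-0.05,1],[0,0,70.6,-0.384,-0.189,-0.05,1]]]}}

```text
t: 1.6
tool_pos: [0.4979, 0.2609, 0.2466]
tcp_rot: [-180.0, 0.0, 90.1]
force: [0.8, 0.4, 0.3]
grip_width: 0.0853
finger_force: 0.0
```

Call:
{"name": "step_arm", "arguments": {"series": [[[0,0,0,-0.001,0.0005,0.05,1],[0,0,0,-0.001,0.0005,0.1,1],[0,0,0,-0.001,0.0005,0.13,1],[0,0,0,-0.001,0.0005,0.16,1],[0,0,0,-0.001,0.0005,0.18,1],[0,0,0,-0.001,0.0005,0.194,1],[0,0,0,-0.001,0.0005,0.194,1],[0,0,0,-0.001,0.0005,0.194,1],[0,0,0,-0.001,0.0005,0.194,-1],[0,0,0,-0.001,0.0005,0.194,-1],[0,0,0,-0.001,0.0005,0.194,-1],[0,0,0,-0.001,0.0005,0.194,-1],[0,0,0,-0.001,0.0005,0.194,-1],[0,0,0,-0.001,0.0005,0.194,-1],[0,0,0,-0.001,0.0005,0.194,-1],[0,0,0,-0.001,0.0005,0.194,-1],[0,0,0,-0.001,0.0005,0.194,-1],[0,0,0,-0.001,0.0005,0.194,-1]]]}}

```text
t: 3.4
tool_pos: [0.4996, 0.2593, 0.0539]
tcp_rot: [179.9, -0.0, 90.0]
force: [-1.7, 0.2, 9.0]
grip_width: 0.0378
finger_force: 59.1
```

```bash
python3 - <<'E'
from h import *
im,d=grab('scene','s1'); cv2.imwrite('pics/s1c.png',cv2.resize(im[130:250,240:400,::-1],None,fx=5,fy=5,interpolation=cv2.INTER_CUBIC))
E
```

```text
(no output)
```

View pics/s1c.png

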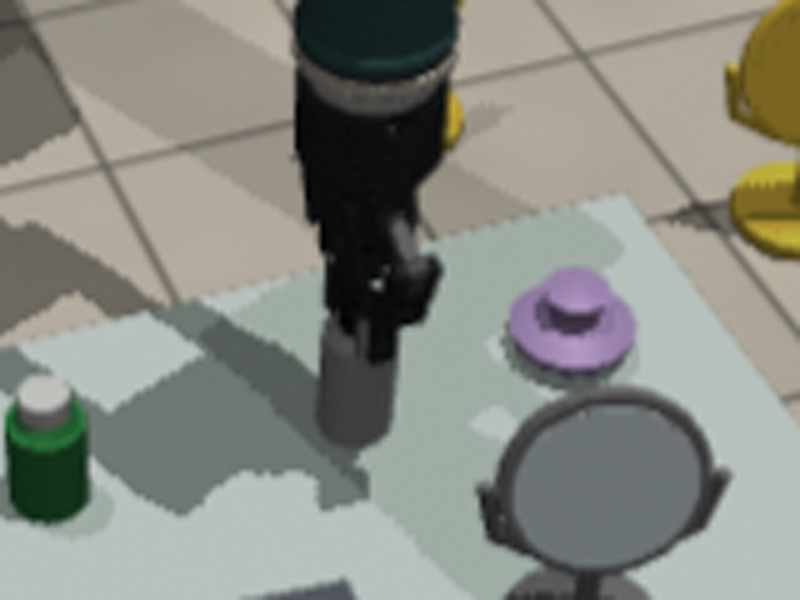

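Call:
{"name": "step_arm", "arguments": {"series": [[[0,0,0,0,0,-0.02,-1],[0,0,0,0,0,-0.06,-1],[0,0,0,-0.02,0,-0.08,-1],[0,0,0,-0.05,0.02,-0.08,-1],[0,0,0,-0.08,0.05,-0.08,-1],[0,0,0,-0.0985,0.08,-0.08,-1],[0,0,0,-0.0985,0.11,-0.08,-1],[0,0,0,-0.0985,0.135,-0.08,-1],[0,0,0,-0.0985,0.144,-0.08,-1],[0,0,0,-0.0985,0.144,-0.08,-1],[0,0,0,-0.0985,0.144,-0.08,-1],[0,0,0,-0.0985,0.144,-0.08,-1]]]}}

```text
t: 4.65
tool_pos: [0.6415, 0.1607, 0.1325]
tcp_rot: [-179.9, 0.0, 90.0]
force: [-0.3, -0.0, -0.9]
grip_width: 0.0371
finger_force: 60.2
```

```bash
python3 - <<'E'
from h import *
im,d=grab('scene','s2'); cv2.imwrite('pics/s2c.png',cv2.resize(im[160:310,220:420,::-1],None,fx=4,fy=4,interpolation=cv2.INTER_CUBIC))
o=manip.observe();print(o['grip_width'],o['finger_force'],o['force'])
E
```

```text
0.037581888371630935 60.15928030014038 [-0.27646055  0.31427786 -2.22298882]
```

View pics/s2c.png

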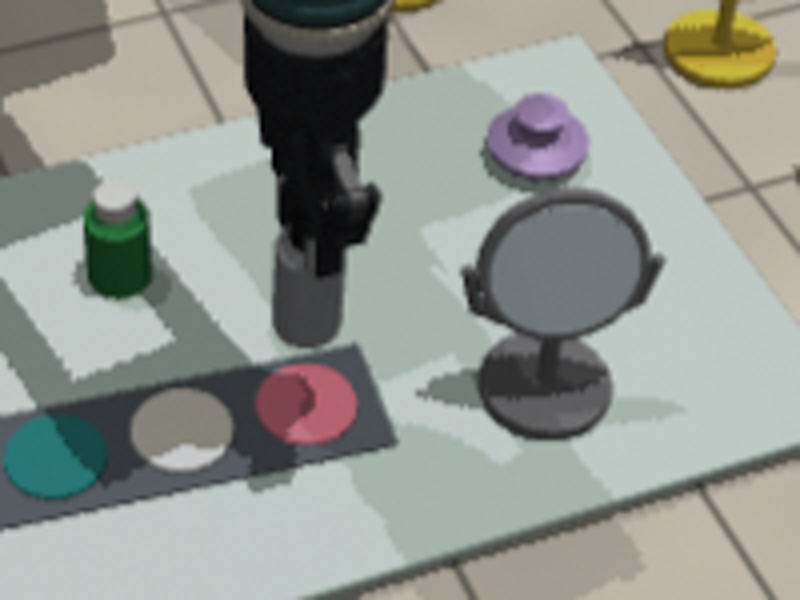

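Call:
{"name": "step_arm", "arguments": {"series": [[[0,0,0,0,0.0015,0.03,-1],[0,0,0,0,0.0015,0.055,-1],[0,0,0,0,0.0015,0.065,-1],[0,0,0,0,0.0015,0.0712,-1],[0,0,0,0,0.0015,0.0712,-1],[0,0,0,0,0.0015,0.0712,-1],[0,0,0,0,0.0015,0.0712,0.3],[0,0,0,0,0.0015,0.0712,0.3],[0,0,0,0,0.0015,0.0712,1],[0,0,0,0,0.0015,0.0712,1],[0,0,0,0,0.0015,0.0712,1],[0,0,0,0,0.0015,0.0712,1],[0,0,0,0,0.0015,0.0712,1],[0,0,0,0,0.0015,0.04,1],[0,0,0,0,0.0015,0.0,1],[0,0,0,0,0.0015,-0.05,1],[0,0,0,0,0.0015,-0.08,1],[0,0,0,0,0.0015,-0.08,1],[0,0,0,0,0.0015,-0.08,1]]]}}

```text
t: 6.6
tool_pos: [0.645, 0.1605, 0.2132]
tcp_rot: [179.9, -0.0, 90.0]
force: [-1.1, -0.5, -0.1]
grip_width: 0.0853
finger_force: 0.0
```

Call:
{"name": "step_arm", "arguments": {"series": [[[0,0,0,-0.02,-0.04,0,1],[0,0,0,-0.04,-0.08,0,1],[0,0,0,-0.06,-0.12,0,1],[0,0,0,-0.0742,-0.151,0,1],[0,0,0,-0.0742,-0.151,0.01,1],[0,0,0,-0.0742,-0.151,0.05,1],[0,0,0,-0.0742,-0.151,0.1,1],[0,0,0,-0.0742,-0.151,0.13,1],[0,0,0,-0.0742,-0.151,0.16,1],[0,0,0,-0.0742,-0.151,0.175,1],[0,0,0,-0.0742,-0.151,0.175,1],[0,0,0,-0.0742,-0.151,0.175,1],[0,0,0,-0.0742,-0.151,0.175,-1],[0,0,0,-0.0742,-0.151,0.175,-1],[0,0,0,-0.0742,-0.151,0.175,-1],[0,0,0,-0.0742,-0.151,0.175,-1],[0,0,0,-0.0742,-0.151,0.175,-1],[0,0,0,-0.0742,-0.151,0.175,-1],[0,0,0,-0.0742,-0.151,0.175,-1],[0,0,0,-0.0742,-0.151,0.175,-1]]]}}

```text
t: 8.6
tool_pos: [0.4942, 0.0863, 0.0389]
tcp_rot: [179.9, -0.0, 90.0]
force: [-1.5, 0.0, 8.9]
grip_width: 0.04
finger_force: 59.3
```

```bash
python3 - <<'E'
from h import *
im,d=grab('scene','s3'); cv2.imwrite('pics/s3c.png',cv2.resize(im[160:310,220:420,::-1],None,fx=4,fy=4,interpolation=cv2.INTER_CUBIC))
P=cloud('scene',d); c=[.6432,.161]
m=(np.hypot(*(P[...,:2]-c).transpose(2,0,1))<.04)&(P[...,2]>.114)&(P[...,2]<.135);q=P[m]
print(len(q),(q.min(0)+q.max(0))/2,np.ptp(q,axis=0))
E
```

```text
89 [0.64327994 0.16232429 0.11963778] [0.02695854 0.02468657 0.01079414]
```

View pics/s3c.png

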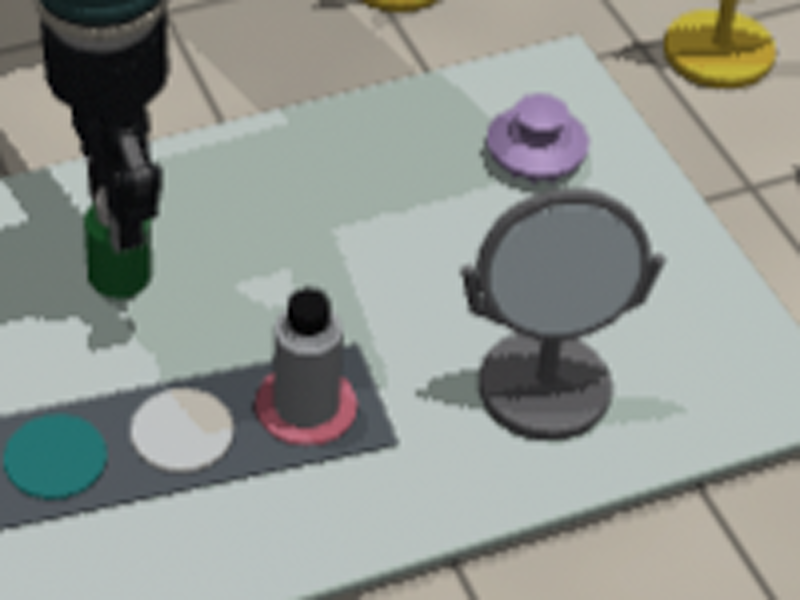

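The steel bottle stands upright, centred on the pink coaster, and its cap measures within about 1 mm of the target. The green bottle is now gripped.

Call:
{"name": "step_arm", "arguments": {"series": [[[0,0,0,0,0,-0.02,-1],[0,0,0,0,0,-0.05,-1],[0,0,0,0,0.02,-0.07,-1],[0,0,0,-0.002,0.06,-0.07,-1],[0,0,0,-0.0047,0.1,-0.07,-1],[0,0,0,-0.0047,0.13,-0.07,-1],[0,0,0,-0.0047,0.1418,-0.07,-1],[0,0,0,-0.0047,0.1418,-0.06,-1],[0,0,0,-0.0047,0.1418,-0.03,-1],[0,0,0,-0.0047,0.1418,-0.015,-1],[0,0,0,-0.0047,0.1418,-0.0088,-1],[0,0,0,-0.0047,0.1418,-0.0088,-1],[0,0,0,-0.0047,0.1418,-0.0088,-1],[0,0,0,-0.0047,0.1418,-0.0088,0.3],[0,0,0,-0.0047,0.1418,-0.0088,0.3],[0,0,0,-0.0047,0.1418,-0.0088,1],[0,0,0,-0.0047,0.1418,-0.0088,1],[0,0,0,-0.0047,0.1418,-0.0088,1],[0,0,0,-0.0047,0.1418,-0.0088,1],[0,0,0,-0.0047,0.1418,-0.0088,1]]]}}

```text
t: 10.65
tool_pos: [0.6355, 0.0815, 0.0463]
tcp_rot: [-180.0, 0.0, 90.0]
force: [-0.5, -0.5, 0.1]
grip_width: 0.0855
finger_force: 0.0
```

Call:
{"name": "step_arm", "arguments": {"series": [[[0,0,0,0,0,-0.04,1],[0,0,0,0,0,-0.09,1],[0,0,0,0,0,-0.12,1],[0,0,0,-0.04,-0.023,-0.13,1],[0,0,0,-0.08,-0.046,-0.13,1],[0,0,0,-0.12,-0.069,-0.13,1],[0,0,0,-0.16,-0.092,-0.13,1],[0,0,0,-0.2,-0.115,-0.13,1],[0,0,0,-0.24,-0.137,-0.13,1],[0,0,0,-0.28,-0.16,-0.13,1],[0,0,0,-0.31,-0.177,-0.13,1],[0,0,0,-0.3295,-0.1885,-0.13,1],[0,0,0,-0.3295,-0.1885,-0.13,1],[0,0,0,-0.3295,-0.1885,-0.13,1],[0,0,0,-0.3295,-0.1885,-0.13,1]]]}}

```text
t: 12.15
tool_pos: [0.4473, -0.247, 0.1764]
tcp_rot: [180.0, -0.0, 90.0]
force: [0.1, -0.1, 0.4]
grip_width: 0.0853
finger_force: 0.0
```

```bash
python3 - <<'E'
from h import *
im,d=grab('scene','s4'); cv2.imwrite('pics/s4c.png',cv2.resize(im[160:310,60:320,::-1],None,fx=3,fy=3,interpolation=cv2.INTER_CUBIC))
P=cloud('scene',d)
for c,z in (([.6355,.0816],.106),([.447,-.248],.082),([.4415,-.1005],.066)):
    m=(np.hypot(*(P[...,:2]-c).transpose(2,0,1))<.04)&(P[...,2]>z-.008)&(P[...,2]<z+.008);q=P[m]
    print(len(q),(q.min(0)+q.max(0))/2,np.ptp(q,axis=0))
E
```

```text
100 [0.63055913 0.08343863 0.10393754] [0.02915537 0.02650097 0.01147294]
101 [ 0.44599742 -0.24651456  0.07996219] [0.03376301 0.02723557 0.01145444]
242 [ 0.44144972 -0.09975207  0.06485559] [0.04980543 0.04868988 0.01316299]
```

View pics/s4c.png

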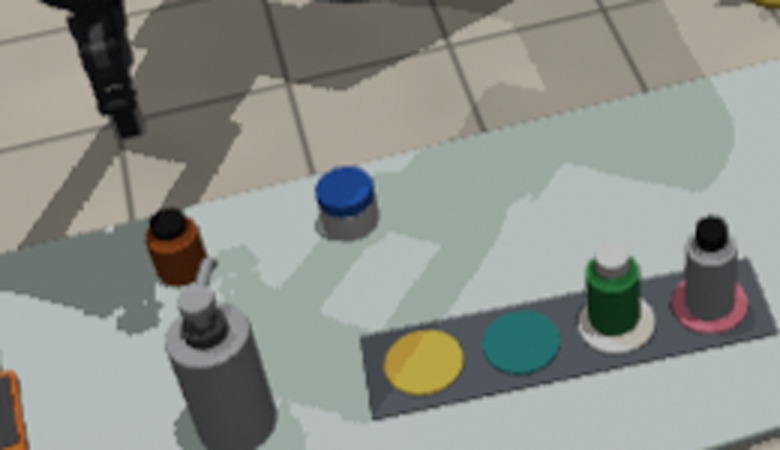

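Green stands on the white coaster but looks about 4 mm off towards the robot (scene crop 612,300). I'll check it from the top camera afterwards. Amber is next.

Call:
{"name": "step_arm", "arguments": {"series": [[[0,0,0,-0.0005,-0.0005,0.04,1],[0,0,0,-0.0005,-0.0005,0.08,1],[0,0,0,-0.0005,-0.0005,0.11,1],[0,0,0,-0.0005,-0.0005,0.135,1],[0,0,0,-0.0005,-0.0005,0.148,1],[0,0,0,-0.0005,-0.0005,0.148,1],[0,0,0,-0.0005,-0.0005,0.148,1],[0,0,0,-0.0005,-0.0005,0.148,-1],[0,0,0,-0.0005,-0.0005,0.148,-1],[0,0,0,-0.0005,-0.0005,0.148,-1],[0,0,0,-0.0005,-0.0005,0.148,-1],[0,0,0,-0.0005,-0.0005,0.148,-1],[0,0,0,-0.0005,-0.0005,0.148,-1],[0,0,0,-0.0005,-0.0005,0.148,-1],[0,0,0,-0.0005,-0.0005,0.148,-1]]]}}

```text
t: 13.7
tool_pos: [0.4455, -0.2489, 0.0312]
tcp_rot: [-180.0, 0.1, 90.0]
force: [-9.5, 1.5, 29.8]
grip_width: 0.03
finger_force: 53.1
```

```bash
python3 - <<'E'
from h import *
im,d=grab('top','t4')
P=cloud('top',d)
for c,z in (([.6355,.0816],.106),([.6432,.161],.122)):
    m=(np.hypot(*(P[...,:2]-c).transpose(2,0,1))<.04)&(P[...,2]>z-.01)&(P[...,2]<z+.008);q=P[m]
    print(len(q),(q.min(0)+q.max(0))/2,np.ptp(q,axis=0))
cv2.imwrite('pics/t4c.png',cv2.resize(im[90:240,180:440,::-1],None,fx=3,fy=3,interpolation=cv2.INTER_CUBIC))
E
```

```text
105 [0.63114794 0.08117839 0.10408549] [0.02738112 0.02688257 0.01576953]
93 [0.64445392 0.16079671 0.12005296] [0.02366129 0.02427476 0.01349302]
```

View pics/t4c.png

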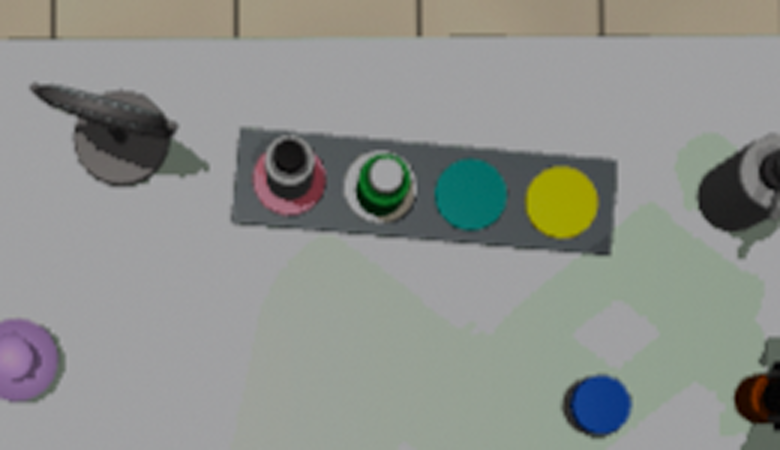

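```bash
python3 - <<'E'
from h import *
im,d=grab('scene','s5'); cv2.imwrite('pics/s5c.png',cv2.resize(im[170:310,60:220,::-1],None,fx=4.5,fy=4.2,interpolation=cv2.INTER_CUBIC))
o=manip.observe();print(o)
E
```

```text
{'t': 13.8, 'joints': array([-36.88062552,  25.77461827, 107.32773398,  -0.12468025,
        46.8834981 , -36.82032462]), 'joint_vel': array([-0.08160885,  0.03878161, -0.02315994,  0.07436512,  0.03478433,
       -0.04974659]), 'effort': array([ 1.60834104e+00, -3.48936689e+01, -1.69147825e+01,  1.22792780e+00,
       -3.32165614e+00,  1.27293266e-02]), 'tool_pos': array([ 0.44550238, -0.24892908,  0.03120153]), 'tcp_rot': array([-1.79956716e+02,  8.13132706e-02,  9.00249355e+01]), 'force': array([-9.73978768,  1.42184041, 30.63201781]), 'ft_torque': array([0.32386169, 1.74913368, 0.05530702]), 'finger_force': 53.055988498963416, 'grip_width': 0.029706664626194246}
```

View pics/s5c.png

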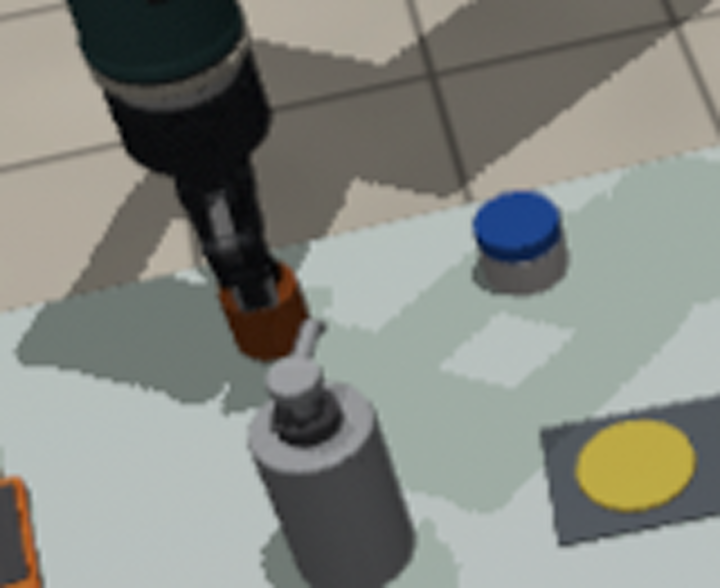

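Call:
{"name": "step_arm", "arguments": {"series": [[[0,0,0,0,0,0,0.3],[0,0,0,0,0,0,1],[0,0,0,0,0,0,1],[0,0,0,0,0,0,1],[0,0,0,0,0,0,1],[0,0,0,0,0,0,1],[0,0,0,0,0,0.006,1],[0,0,0,0,0,0.006,1],[0,0,0,0,0,0.006,1],[0,0,0,0,0,0.006,-1],[0,0,0,0,0,0.006,-1],[0,0,0,0,0,0.006,-1],[0,0,0,0,0,0.006,-1],[0,0,0,0,0,0.006,-1],[0,0,0,0,0,0.006,-1],[0,0,0,0,0,0.006,-1],[0,0,0,0,0,0.006,-1],[0,0,0,0,0,0.006,-1]]]}}

```text
t: 15.6
tool_pos: [0.4466, -0.2485, 0.0231]
tcp_rot: [180.0, 0.0, 90.0]
force: [-0.8, 0.6, 7.1]
grip_width: 0.0412
finger_force: 59.6
```

Call:
{"name": "step_arm", "arguments": {"series": [[[0,0,0,0,0,-0.03,-1],[0,0,0,0.01,0,-0.07,-1],[0,0,0,0.04,0,-0.08,-1],[0,0,0,0.08,0.01,-0.08,-1],[0,0,0,0.12,0.03,-0.08,-1],[0,0,0,0.16,0.055,-0.08,-1],[0,0,0,0.2,0.08,-0.08,-1],[0,0,0,0.23,0.11,-0.08,-1],[0,0,0,0.2503,0.145,-0.08,-1],[0,0,0,0.2503,0.17,-0.08,-1],[0,0,0,0.2503,0.1815,-0.08,-1],[0,0,0,0.2503,0.1815,-0.08,-1],[0,0,0,0.2503,0.1815,-0.05,-1],[0,0,0,0.2503,0.1815,-0.025,-1],[0,0,0,0.2503,0.1815,-0.014,-1],[0,0,0,0.2503,0.1815,-0.0087,-1],[0,0,0,0.2503,0.1815,-0.0087,-1],[0,0,0,0.2503,0.1815,-0.0087,-1],[0,0,0,0.2503,0.1815,-0.0087,-1]]]}}

```text
t: 17.5
tool_pos: [0.6283, 0.0016, 0.0319]
tcp_rot: [179.9, 0.0, 90.0]
force: [1.0, 0.4, -0.4]
grip_width: 0.0411
finger_force: 60.7
```

Call:
{"name": "step_arm", "arguments": {"series": [[[0,0,0,0,0,0,0.3],[0,0,0,0,0,0,0.3],[0,0,0,0,0,0,1],[0,0,0,0,0,0,1],[0,0,0,0,0,0,1],[0,0,0,0,0,0,1],[0,0,0,0,0,0,1],[0,0,0,0,0,-0.04,1],[0,0,0,0,0,-0.09,1],[0,0,0,0,0,-0.12,1],[0,0,0,-0.02,-0.036,-0.12,1],[0,0,0,-0.04,-0.073,-0.12,1],[0,0,0,-0.06,-0.11,-0.12,1],[0,0,0,-0.08,-0.147,-0.12,1],[0,0,0,-0.1016,-0.1868,-0.12,1],[0,0,0,-0.1016,-0.1868,-0.12,1],[0,0,0,-0.1016,-0.1868,-0.12,1]]]}}

```text
t: 19.2
tool_pos: [0.4408, -0.1001, 0.1514]
tcp_rot: [180.0, 0.0, 89.9]
force: [0.5, 0.5, -0.1]
grip_width: 0.0851
finger_force: 0.0
```

```bash
cat > chk.py <<'E'
from h import *
import sys
im,d=grab('top',sys.argv[1]);im2,d2=grab('scene',sys.argv[1]+'s')
for n,c,z in (('steel',[.6432,.161],.122),('green',[.6355,.0816],.106),('amber',[.6282,.0018],.09),('jar',[.6205,-.0777],.074)):
  for P in (cloud('top',d),cloud('scene',d2)):
    m=(np.hypot(*(P[...,:2]-c).transpose(2,0,1))<.042)&(P[...,2]>z-.008)&(P[...,2]<z+.008);q=P[m]
    if len(q): print(n,c,len(q),((q.min(0)+q.max(0))/2).round(4),np.ptp(q,axis=0).round(4))
E
python3 chk.py c1
```

```text
steel [0.6432, 0.161] 93 [0.6446 0.1608 0.1204] [0.0245 0.0242 0.0113]
steel [0.6432, 0.161] 87 [0.6445 0.1624 0.1197] [0.0263 0.0254 0.0112]
green [0.6355, 0.0816] 102 [0.6315 0.0811 0.1063] [0.0276 0.0271 0.012 ]
green [0.6355, 0.0816] 100 [0.6302 0.0831 0.1045] [0.0275 0.0277 0.0127]
amber [0.6282, 0.0018] 116 [0.631  0.0008 0.0885] [0.0284 0.0294 0.0129]
amber [0.6282, 0.0018] 119 [0.6288 0.003  0.0874] [0.0315 0.0288 0.0107]
```

Call:
{"name": "step_arm", "arguments": {"series": [[[0,0,0,0,0.0005,0.04,1],[0,0,0,0,0.0005,0.08,1],[0,0,0,0,0.0005,0.11,1],[0,0,0,0,0.0005,0.126,1],[0,0,0,0,0.0005,0.126,1],[0,0,0,0,0.0005,0.126,1],[0,0,0,0,0.0005,0.126,-1],[0,0,0,0,0.0005,0.126,-1],[0,0,0,0,0.0005,0.126,-1],[0,0,0,0,0.0005,0.126,-1],[0,0,0,0,0.0005,0.126,-1],[0,0,0,0,0.0005,0.126,-1],[0,0,0,0,0.0005,0.126,-1],[0,0,0,0,0.0005,0.126,-1]]]}}

```text
t: 20.7
tool_pos: [0.4427, -0.1, 0.0268]
tcp_rot: [179.9, 0.1, 90.0]
force: [-1.8, 1.3, 14.0]
grip_width: 0.0454
finger_force: 59.1
```

Call:
{"name": "step_arm", "arguments": {"series": [[[0,0,0,0,0,-0.03,-1],[0,0,0,0,0.01,-0.06,-1],[0,0,0,0.01,0.04,-0.07,-1],[0,0,0,0.0223,0.08,-0.07,-1],[0,0,0,0.0223,0.12,-0.07,-1],[0,0,0,0.0223,0.155,-0.07,-1],[0,0,0,0.0223,0.1785,-0.07,-1],[0,0,0,0.0223,0.1785,-0.06,-1],[0,0,0,0.0223,0.1785,-0.03,-1],[0,0,0,0.0223,0.1785,-0.015,-1],[0,0,0,0.0223,0.1785,-0.0087,-1],[0,0,0,0.0223,0.1785,-0.0087,-1],[0,0,0,0.0223,0.1785,-0.0087,-1],[0,0,0,0.0223,0.1785,-0.0087,0.4],[0,0,0,0.0223,0.1785,-0.0087,0.4],[0,0,0,0.0223,0.1785,-0.0087,1],[0,0,0,0.0223,0.1785,-0.0087,1],[0,0,0,0.0223,0.1785,-0.0087,1],[0,0,0,0.0223,0.1785,-0.0087,1],[0,0,0,0.0223,0.1785,-0.0087,1]]]}}

```text
t: 22.7
tool_pos: [0.6201, -0.0775, 0.0337]
tcp_rot: [-180.0, 0.0, 90.0]
force: [-0.0, -0.4, -0.6]
grip_width: 0.0856
finger_force: 0.0
```

Call:
{"name": "step_arm", "arguments": {"series": [[[0,0,0,0,0,-0.04,1],[0,0,0,0,0,-0.09,1],[0,0,0,0,0,-0.13,1],[0,0,0,0,-0.05,-0.13,1],[0,0,0,0,-0.1,-0.13,1],[0,0,0,0.05,-0.15,-0.13,1],[0,0,0,0.1,-0.18,-0.13,1],[0,0,0,0.1,-0.18,-0.13,1],[0,0,0,0.1,-0.18,-0.13,1]]]}}

```text
t: 23.6
tool_pos: [0.4366, 0.0251, 0.1636]
tcp_rot: [-179.9, -0.1, 90.1]
force: [0.4, -0.9, 0.2]
grip_width: 0.0854
finger_force: 0.0
```

```bash
python3 chk.py c2; python3 - <<'E'
import cv2
a=cv2.imread('pics/c2s.png')[200:310,160:400]
cv2.imwrite('pics/c2c.png',cv2.resize(a,None,fx=3.3,fy=3.3,interpolation=cv2.INTER_CUBIC))
E
```

```text
steel [0.6432, 0.161] 92 [0.6445 0.1608 0.1213] [0.0244 0.0243 0.0111]
steel [0.6432, 0.161] 83 [0.6439 0.1629 0.1204] [0.0232 0.025  0.0103]
green [0.6355, 0.0816] 103 [0.6312 0.0811 0.1049] [0.0275 0.0267 0.0129]
green [0.6355, 0.0816] 105 [0.6304 0.0837 0.1039] [0.0296 0.0262 0.0117]
amber [0.6282, 0.0018] 115 [6.306e-01 3.000e-04 8.890e-02] [0.0299 0.0277 0.0128]
amber [0.6282, 0.0018] 117 [0.6308 0.0029 0.0884] [0.0304 0.0293 0.0118]
jar [0.6205, -0.0777] 309 [ 0.6192 -0.0782  0.0734] [0.0479 0.0476 0.014 ]
jar [0.6205, -0.0777] 309 [ 0.62   -0.0767  0.0723] [0.0526 0.0484 0.0118]
```

View pics/c2c.png

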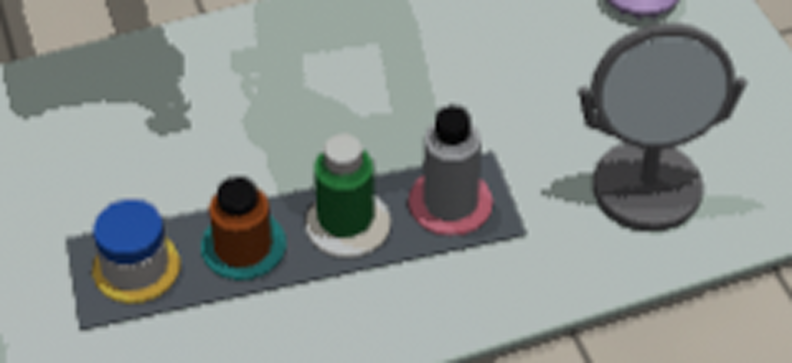

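All four containers are in order and upright. Green is about 4.5 mm off centre towards the robot, so I'll regrip it lower and recentre it.

Call:
{"name": "step_arm", "arguments": {"series": [[[0,0,0,0.02,0,-0.03,1],[0,0,0,0.0593,0.04,-0.03,1],[0,0,0,0.0593,0.08,-0.03,1],[0,0,0,0.0593,0.12,-0.03,1],[0,0,0,0.0593,0.16,-0.03,1],[0,0,0,0.0593,0.1955,-0.03,1],[0,0,0,0.0593,0.1955,-0.03,1],[0,0,0,0.0593,0.1955,-0.03,1],[0,0,0,0.0593,0.1955,-0.03,1]]]}}

```text
t: 24.6
tool_pos: [0.635, 0.0812, 0.1933]
tcp_rot: [-179.9, 0.0, 89.9]
force: [-0.1, -0.1, -0.1]
grip_width: 0.0852
finger_force: 0.0
```

Call:
{"name": "step_arm", "arguments": {"series": [[[0,0,0,0.0002,0.0005,0.04,1],[0,0,0,0.0002,0.0005,0.08,1],[0,0,0,0.0002,0.0005,0.12,1],[0,0,0,0.0002,0.0005,0.14,1],[0,0,0,0.0002,0.0005,0.153,1],[0,0,0,0.0002,0.0005,0.153,1],[0,0,0,0.0002,0.0005,0.153,1],[0,0,0,0.0002,0.0005,0.153,0.4],[0,0,0,0.0002,0.0005,0.153,0.2],[0,0,0,0.0002,0.0005,0.153,0.1],[0,0,0,0.0002,0.0005,0.153,0.05],[0,0,0,0.0002,0.0005,0.153,0.0],[0,0,0,0.0002,0.0005,0.153,-0.05],[0,0,0,0.0002,0.0005,0.153,-0.1],[0,0,0,0.0002,0.0005,0.153,-0.1],[0,0,0,0.0002,0.0005,0.153,-0.1]]]}}

```text
t: 26.2
tool_pos: [0.6365, 0.0821, 0.042]
tcp_rot: [180.0, 0.0, 90.0]
force: [-1.7, -0.2, 6.9]
grip_width: 0.0414
finger_force: 59.3
```

Call:
{"name": "step_arm", "arguments": {"series": [[[0,0,0,0,0,0,0.05],[0,0,0,0,0,0,0.1],[0,0,0,0,0,0,0.2],[0,0,0,0,0,0,0.4],[0,0,0,0,0,0,0.7],[0,0,0,0,0,0,1],[0,0,0,0,0,0,1],[0,0,0,0,0,0,1],[0,0,0,0,0,0,1],[0,0,0,0,0,-0.04,1],[0,0,0,0,0,-0.08,1],[0,0,0,0,0,-0.12,1],[0,0,0,0,0,-0.14,1],[0,0,0,-0.02,-0.05,-0.14,1],[0,0,0,-0.04,-0.1,-0.14,1],[0,0,0,-0.04,-0.15,-0.14,1],[0,0,0,-0.04,-0.2,-0.14,1],[0,0,0,-0.04,-0.2,-0.14,1],[0,0,0,-0.04,-0.2,-0.14,1],[0,0,0,-0.04,-0.2,-0.14,1]]]}}

```text
t: 28.2
tool_pos: [0.4382, 0.042, 0.1815]
tcp_rot: [179.8, 0.0, 90.0]
force: [0.7, 0.2, -0.1]
grip_width: 0.0853
finger_force: 0.0
```

```bash
python3 chk.py c3; python3 - <<'E'
import cv2
a=cv2.imread('pics/c3s.png')
cv2.imwrite('pics/c3c.png',cv2.resize(a[180:310,80:420],None,fx=2.3,fy=2.3,interpolation=cv2.INTER_CUBIC))
E
```

```text
steel [0.6432, 0.161] 92 [0.6441 0.1608 0.1227] [0.0243 0.0243 0.0136]
steel [0.6432, 0.161] 86 [0.6437 0.1624 0.1203] [0.0263 0.0253 0.0113]
green [0.6355, 0.0816] 104 [0.6306 0.0809 0.1049] [0.0264 0.0272 0.0111]
green [0.6355, 0.0816] 99 [0.6296 0.0826 0.1035] [0.0292 0.0265 0.0109]
amber [0.6282, 0.0018] 115 [6.303e-01 1.000e-04 8.930e-02] [0.0288 0.0283 0.0124]
amber [0.6282, 0.0018] 119 [0.6292 0.0028 0.0886] [0.0316 0.0292 0.0131]
jar [0.6205, -0.0777] 310 [ 0.6192 -0.0783  0.0732] [0.0483 0.0491 0.014 ]
jar [0.6205, -0.0777] 310 [ 0.6209 -0.0766  0.0721] [0.0524 0.0483 0.0118]
```

View pics/c3c.png

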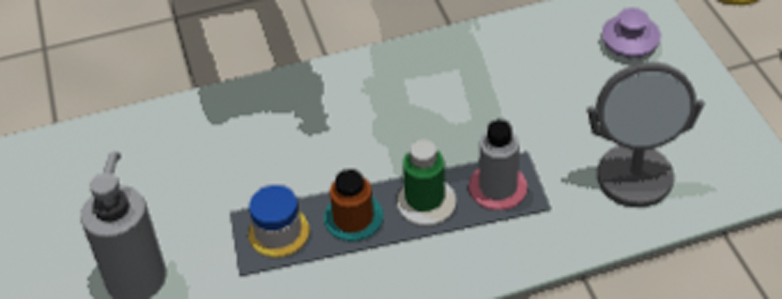

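Green's cap still reads 5 mm back, so I'll measure its body to tell an offset from a tilt.

```bash
python3 - <<'E'
from h import *
from scipy.optimize import least_squares
P=cloud('scene',np.load('c3s.npz')['d'])
for n,c,r,zt in (('steel',[.6432,.161],.021,.09),('green',[.6355,.0816],.022,.08),('amber',[.6282,.0018],.022,.07)):
  for a,b in ((.035,.055),(.055,zt)):
    q=P[(np.hypot(*(P[...,:2]-c).transpose(2,0,1))<.035)&(P[...,2]>a)&(P[...,2]<b)]
    s=least_squares(lambda p:np.hypot(*(q[:,:2]-p).T)-r,c,loss='soft_l1',f_scale=.001)
    print(n,a,len(q),s.x.round(4),np.abs(s.fun).mean())
E
```

```text
steel 0.035 81 [0.6421 0.1628] 0.0010338733415016586
steel 0.055 154 [0.6418 0.1628] 0.0009854580740396382
green 0.035 97 [0.6283 0.0838] 0.0009638189268002628
green 0.055 114 [0.6286 0.0835] 0.0009690376192690996
amber 0.035 95 [0.6285 0.0034] 0.0007850333774658035
amber 0.055 73 [0.628  0.0036] 0.0010147868085488333
```

Call:
{"name": "step_arm", "arguments": {"series": [[[0,0,0,0.02,0.05,0,1],[0,0,0,0.04,0.1,0,1],[0,0,0,0.04,0.15,0,1],[0,0,0,0.04,0.2,0,1],[0,0,0,0.04,0.2,0,1],[0,0,0,0.04,0.2,0.01,1],[0,0,0,0.04,0.2,0.06,1],[0,0,0,0.04,0.2,0.1,1],[0,0,0,0.04,0.2,0.125,1],[0,0,0,0.04,0.2,0.14,1],[0,0,0,0.04,0.2,0.14,1],[0,0,0,0.04,0.2,0.14,0.4],[0,0,0,0.04,0.2,0.14,-1],[0,0,0,0.04,0.2,0.14,-1],[0,0,0,0.04,0.2,0.14,-1],[0,0,0,0.04,0.2,0.14,-1],[0,0,0,0.04,0.2,0.14,-1],[0,0,0,0.04,0.2,0.14,-1],[0,0,0,0.04,0.2,0.1385,-1],[0,0,0,0.04,0.2,0.1385,-1]]]}}

```text
t: 30.3
tool_pos: [0.6369, 0.082, 0.0432]
tcp_rot: [179.9, 0.0, 90.0]
force: [0.1, -0.3, 1.5]
grip_width: 0.041
finger_force: 60.0
```

```bash
cat > grn.py <<'E'
from h import *
from scipy.optimize import least_squares
P=cloud('scene',grab('scene','g')[1]);c=[.6355,.0816]
for r,a,b in ((.022,.033,.05),):
    q=P[(np.hypot(*(P[...,:2]-c).transpose(2,0,1))<.035)&(P[...,2]>a)&(P[...,2]<b)]
    s=least_squares(lambda p:np.hypot(*(q[:,:2]-p).T)-r,c,loss='soft_l1',f_scale=.001)
    print(len(q),s.x.round(4),np.abs(s.fun).mean())
E
python3 grn.py
```

```text
57 [0.6301 0.0831] 0.0010682634479142698
```

Call:
{"name": "step_arm", "arguments": {"series": [[[0,0,0,0,0,-0.003,-1],[0,0,0,0,0.003,-0.003,-1],[0,0,0,0,0.0052,-0.003,-1],[0,0,0,0,0.0052,-0.003,-1],[0,0,0,0,0.0052,-0.003,-1],[0,0,0,0,0.0052,0.0005,-1],[0,0,0,0,0.0052,0.0013,-1],[0,0,0,0,0.0052,0.0013,-1],[0,0,0,0,0.0052,0.0013,-1]]]}}

```text
t: 31.25
tool_pos: [0.6418, 0.0821, 0.0429]
tcp_rot: [179.9, 0.0, 90.0]
force: [-4.3, -0.1, 14.4]
grip_width: 0.0411
finger_force: 62.0
```

```bash
python3 grn.py
```

```text
63 [0.6349 0.0833] 0.0009397914934912364
```

Call:
{"name": "step_arm", "arguments": {"series": [[[0,0,0,0,0,0,0.05],[0,0,0,0,0,0,0.1],[0,0,0,0,0,0,0.2],[0,0,0,0,0,0,0.4],[0,0,0,0,0,0,0.7],[0,0,0,0,0,0,1],[0,0,0,0,0,0,1],[0,0,0,0,0,0,1],[0,0,0,0,0,0,1],[0,0,0,0,0,-0.04,1],[0,0,0,0,0,-0.08,1],[0,0,0,0,0,-0.12,1],[0,0,0,0,0,-0.14,1],[0,0,0,0,-0.05,-0.14,1],[0,0,0,0,-0.1,-0.14,1],[0,0,0,0,-0.15,-0.14,1],[0,0,0,0,-0.2,-0.14,1],[0,0,0,0,-0.2,-0.14,1],[0,0,0,0,-0.2,-0.14,1],[0,0,0,0,-0.2,-0.14,1]]]}}

```text
t: 33.3
tool_pos: [0.4434, 0.0821, 0.1817]
tcp_rot: [179.8, 0.0, 90.0]
force: [0.8, -0.7, -0.8]
grip_width: 0.0856
finger_force: 0.0
```

```bash
python3 chk.py c4; python3 grn.py; python3 - <<'E'
import cv2
a=cv2.imread('pics/c4s.png')
cv2.imwrite('pics/c4c.png',cv2.resize(a[180:310,80:420],None,fx=2.3,fy=2.3,interpolation=cv2.INTER_CUBIC))
E
```

```text
steel [0.6432, 0.161] 93 [0.6444 0.1608 0.1212] [0.024  0.0243 0.013 ]
steel [0.6432, 0.161] 88 [0.6417 0.1625 0.1196] [0.029  0.0261 0.0109]
green [0.6355, 0.0816] 103 [0.6358 0.0809 0.1053] [0.0278 0.0271 0.013 ]
green [0.6355, 0.0816] 106 [0.6348 0.083  0.1043] [0.0299 0.026  0.0121]
amber [0.6282, 0.0018] 115 [6.307e-01 3.000e-04 8.960e-02] [0.0293 0.0279 0.0147]
amber [0.6282, 0.0018] 117 [0.6299 0.003  0.0883] [0.0299 0.0289 0.0121]
jar [0.6205, -0.0777] 309 [ 0.6197 -0.0783  0.0739] [0.0488 0.0485 0.0141]
jar [0.6205, -0.0777] 306 [ 0.6191 -0.0766  0.0723] [0.0535 0.0483 0.0125]
75 [0.633  0.0832] 0.001086150800048792
```

View pics/c4c.png

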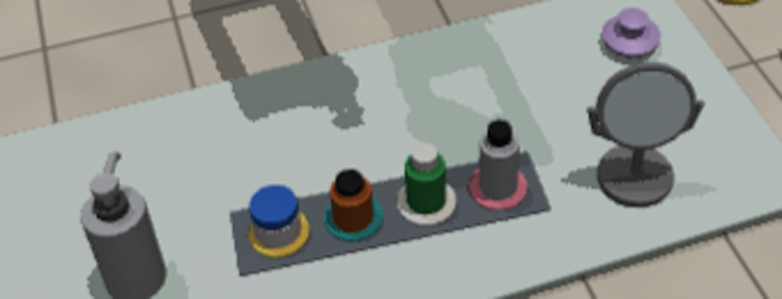

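All four are upright and within about 2 mm of their coaster centres, in the right order. The mirror and dispenser have not moved, and the arm is clear.

```bash
python3 -c "
from cell import manip
print(manip.sign_off())"
```

```text
the job is handed in; nothing more can be done
None
```

Handed in at about 33 s: from the mirror to the dispenser the row is steel, green, amber, jar, each upright and within about 2 to 3 mm of its coaster's centre by camera, with the mirror and dispenser left standing where they were.

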